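# Flip the reorder flag of the screw tin's tray

## Robot

A 6-joint arm with a two-finger parallel gripper is mounted at the origin on a cart in front of the work surface, level with it; the furniture and walls round the work are solid. World frame = base frame: x ahead of the robot, y to its left, z up, the work surface at z = 0. Lengths are in mm, angles in rad, forces in N, time in s.
With the tool pointing down it reaches from about 350 to 975 mm from the base axis. Payload 7.1 kg.
Tool frame: the origin (TCP) lies midway between the tips of the shut fingers; the grasp point (between the pads) lies 19 mm behind it; z points along the fingers, y is the line along which they close (so a half turn about z gives the same grasp; the last joint's range is limited). The gripper opens to 88 mm and grips with 3 to 60 N. Pads are 20 mm wide; open, the fingers measure 115 mm over their backs; the gripper's body (75 mm by 178 mm) begins 61 mm behind the grasp point.
Start: joints at [1.293, 0.423, 1.63, -0, 1.089, -0.019], TCP at [159.919, 604.178, 222.675] pointing down, gripper open.
Joint ranges: [-3, 3], [-0.9, 2.11], [0.09, 2.58], [-1.31, 4.45], [0.11, 2.69], [-2.54, 2.54]. Speed limits (rad/s): [2.39, 2.39, 3.01, 3.14, 3.14, 3.14].

## Interface

Orientations are given as a rotation vector (axis times angle).
In Python, from workcell import ctrl gives the robot as it stands.
- The arm moves only by the shell command python3 -m inch 'ROWS' [OPENING]. ROWS is JSON, a list of rows, each an object with "xyz": the shift along the tool's x, y, z in mm, a list of three; "rot": the turn, a rotation vector about the tool's x, y, z in rad, a list of three. In form: [{"xyz": [dx, dy, dz], "rot": [ax, ay, az]}, ...]. A call has 1 to 12 rows; each row is the pose to reach, as a shift and turn from the pose commanded when the call began, along the tool's axes at that moment; what a row does not reach only later rows make up. A row lasts 1/12 s, in which the tool goes at most 41.7 mm and 7.16 degrees, less where a joint would pass 70% of its speed; a pose out of reach is approached as far as the arm can. A call with a gripper value outside its range is refused whole. OPENING is the closure in counts, from 0 (fully open) to 255 (shut), set as the call begins (- or left out, the last holds). The fingers move at their own pace and stop on an object; the grip force is fixed at half the most. Time passes only in rows, so rows that repeat a pose let the fingers close. It gives the time, the measured TCP pose, the force, the opening and the grip force at its end, in the units of the state.
- ctrl.get_obs(): the state, without advancing time (a new reading comes with each control period).
- ctrl.get_image(name): name is "side" or "top" or "wrist"; returns the picture (480x640x3 uint8, red, green, blue); there is no depth.
- ctrl.camera_model(name): a dict with "fx", "fy", "cx", "cy" (pixels), "position" and "attitude" of the camera in the world. Camera axes: x right, y up, looking along -z (the intrinsics and any distortion apply to the point x, -y, -z); pixel columns grow to the right and rows downward; lengths in mm; the calibration is good to about 2 mm. A picture is of the moment at which its call begins: read the wrist's pose just before it. camera_model takes no time and is no camera call; for the wrist camera it gives the pose at the moment of the call.
- ctrl.close_job(): hands the job in; it is judged then, once.
The state is a dict: "t": time; "qpos": joint angles; "qvel": joint speeds; "joint_torque": joint torques, N m; "ee_pos": TCP position; "orientation": TCP orientation; "ft_force": force on the tool from outside, world axes, zero at the start; "moment": the same for the moment, N m; "width": finger opening in mm; "grasp_force": force on a finger pad.
Only numpy, scipy, OpenCV 4.12 (cv2) and the standard library are available. Lean on these libraries where they do the work, as an engineer would, in place of code of your own. Each camera call takes 0.05 s, during which the arm holds its last target. There are 200 camera calls.

## Task

The round tin of screws needs restocking: on the tray where that tin stands, push the hinged flag up from behind and over to the front with the fingertips, and press it down until it lies fully over on its sloping rest and shows the face with the two bars. Do not disturb the other tray's flag, and leave the tin, the roll of tape and the loose things on the bench where they are; nothing is to be picked up.

Things in the scene. Friction and masses are not known exactly. Their poses are not given: they have to be found in the camera images.
- tray_tin: The tin's stock tray, fixed, grey, 130 x 190 mm, rim 12 mm high, floor 6 mm thick; origin at the centre of its underside. x runs to the back, y along the long side. A steel flag stand, 77 mm wide, is on its -y half; the tin of screws stands loose on its +y half, about 48 mm from the middle. The two trays are alike; only what stands on them tells them apart.
- tray_tape: The tape's stock tray, fixed, grey, 130 x 190 mm, rim 12 mm high, floor 6 mm thick; origin at the centre of its underside. x runs to the back, y along the long side. A steel flag stand, 77 mm wide, is on its -y half; the roll of tape stands loose on its +y half, about 48 mm from the middle. The two trays are alike; only what stands on them tells them apart.
- flag_tin (a joint): Angle of the tin tray's flag, rad. 0: it slants up to the back (+x), 35 degrees above level, disc face up. It grows as the flag swings up (upright at 0.96) and over to the front; at its stop, 3.14, it slants down in front, 35 degrees below level, bars up. Starts at 0 to 0.3. The hinge is stiff: the flag stays at any angle (about 1 N at its edge moves it).
- flag_tape (a joint): Angle of the tape tray's flag, rad. 0: it slants up to the back (+x), 35 degrees above level, disc face up. It grows as the flag swings up (upright at 0.96) and over to the front; at its stop, 3.14, it slants down in front, 35 degrees below level, bars up. Starts at 0 to 0.3. The hinge is stiff: the flag stays at any angle (about 1 N at its edge moves it).
- flag_tin_hinge (a point): Middle of the hinge pin of the tin tray's flag, fixed, 85 mm above the bench, 45 mm to -y of the tray's middle; the pin runs along the tray's y. Through it runs the stand's rest plate, 60 mm wide, sloping 35 degrees, high at the back; it ends 45 mm behind the pin along the slope, so the outer 35 mm of the flag stands free behind it.
- flag_tape_hinge (a point): Middle of the hinge pin of the tape tray's flag, fixed, 85 mm above the bench, 45 mm to -y of the tray's middle; the pin runs along the tray's y. Through it runs the stand's rest plate, 60 mm wide, sloping 35 degrees, high at the back; it ends 45 mm behind the pin along the slope, so the outer 35 mm of the flag stands free behind it.
- flag_tin_edge (a point): Middle of the free edge of the tin tray's flag, 80 mm from the hinge pin; it moves with the flag. The flag is an aluminium paddle 60 mm wide, 5 mm thick, with a raised black disc on one face and two raised black bars on the other.
- flag_tape_edge (a point): Middle of the free edge of the tape tray's flag, 80 mm from the hinge pin; it moves with the flag. The flag is an aluminium paddle 60 mm wide, 5 mm thick, with a raised black disc on one face and two raised black bars on the other.
- tin: Round open tin of screws, 64 mm across, 28 mm high, loose on its tray; origin at the centre of its underside. Only to be left alone.
- tape: Roll of tape lying flat, 66 mm across, 19 mm high, loose on the other tray; origin at the centre of its underside. Only to be left alone.
- small_carton: Small white carton, 60 x 45 x 55 mm high, loose on the bench behind the trays; origin at the centre of its underside. Bystander.
- screwdriver: Screwdriver, 197 mm long, 30 mm thick, lying loose behind the trays; origin at the centre of its underside. Bystander.
- pliers: Pliers, 156 x 46 x 14 mm, lying loose in front of the trays; origin at the centre of their underside. Bystander.
- pencil: Carpenter pencil, 160 x 12 x 11 mm, lying loose in front of the trays; origin at the centre of its underside. Bystander.

How it is judged (in metres and radians):
At the end, for the whole second after the job is handed in: The flag of the tin's tray is fully over (above 2.99 rad of 3.14) and at rest; the edge of the other tray's flag is within 10 mm of its start, and the tin, the tape, the carton, the screwdriver, the pliers and the pencil within 20 mm of theirs (value of joint flag_tin above 2.99 rad and velocity of joint flag_tin between -0.05 and 0.05 rad/s and value of joint flag_tape below 0.5 rad and distance of flag_tape_edge from where it was at the start of the episode below 0.01 m and distance of each of tin, tape, small_carton, screwdriver, pliers, pencil from where it was at the start of the episode below 0.02 m); the robot touches nothing.
It fails at once if the other tray's flag is swung (its edge moved over 15 mm) (distance of flag_tape_edge from where it was at the start of the episode above 0.015 m).
It fails at once if the tin, the tape or a bystander is lifted, carried or pushed more than 25 mm (distance of any of tin, tape, small_carton, screwdriver, pliers, pencil from where it was at the start of the episode above 0.025 m).
It also fails if it takes over 37 s, if anything falls off the work surface, if the arm or the gripper's body presses on something with over 40 N, if the wrist force passes 120 N, or if a joint passes its speed limit or range.

## Working session

There is one attempt and no reset: what is moved stays moved. The work goes in short steps, Python scripts to look and compute and a shell command to move; the robot and the scene stay as the last step left them, time stands still between calls to the robot, and variables do not carry over. Pictures are saved under pics/ and viewed, at most 10 in all, crops included, and the job is handed in when it is done.

```bash
mkdir -p pics; ls; python3 - <<'E'
from workcell import ctrl
import cv2
o=ctrl.get_obs();print({k:o[k] for k in('t','ee_pos','orientation','width')})
for n in('top','side'):
    cv2.imwrite(f'pics/{n}0.png',ctrl.get_image(n)[:,:,::-1]);print(n,ctrl.camera_model(n))
E
```

```text
pics
{'t': 0.0, 'ee_pos': array([159.76932452, 603.65705283, 221.90892804]), 'orientation': array([-4.05370148e-01, -3.11510677e+00,  2.33747255e-03]), 'width': 88.20829585832574}
top {'fx': 443.95189854679376, 'fy': 443.95189854679376, 'cx': 315.9652258861643, 'cy': 230.37558850119098, 'position': array([338.71680128, 231.66105782, 953.83753386]), 'attitude': array([ 0.12365497, -0.13985062, -1.56069226])}
side {'fx': 589.4361124938206, 'fy': 589.4361124938206, 'cx': 315.5652083782362, 'cy': 249.03222049603488, 'position': array([ 130.08296255, -549.96239793,  886.52785276]), 'attitude': array([ 0.82455361, -0.16477703, -0.42522207])}
```

View pics/top0.png

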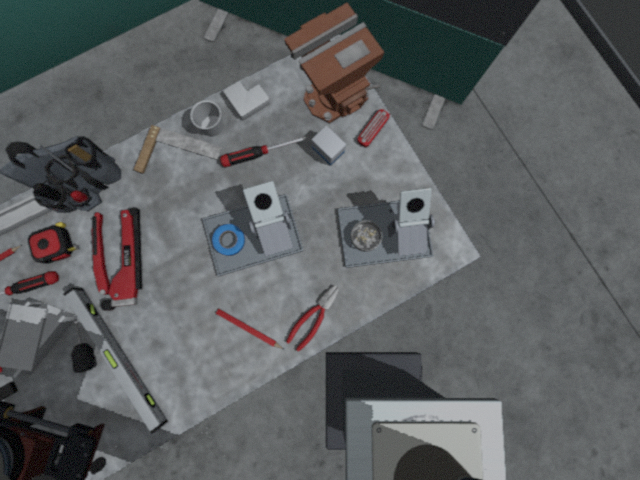

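View pics/side0.png

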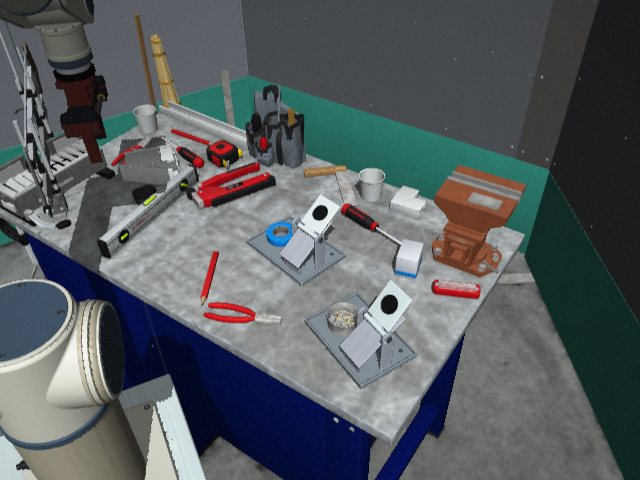

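The top view shows the tin tray at about (385,232), with the tin at (364,236) and the flag disc at (415,205). The tape tray is at about (251,235). In the side view the tin is at (342,317) and its flag disc at (390,304). I'll enlarge both for corner points.

```bash
python3 - <<'E'
import cv2,numpy as np
def crop(n,x,y):
    i=cv2.imread(f'pics/{n}0.png')[y:y+120,x:x+80 if 0 else x+130]
    i=cv2.resize(i,None,fx=3*1.0,fy=3,interpolation=cv2.INTER_CUBIC)
    for k in range(0,130,10):
        cv2.line(i,(k*3,0),(k*3,6 if k%50 else 14),(0,255,255),1)
        cv2.line(i,(0,k*3),(6 if k%50 else 14,k*3),(0,255,255),1)
    return i
cv2.imwrite('pics/c1.png',np.hstack([crop('top',320,170),crop('side',300,270)]))
E
```

```text
(no output)
```

View pics/c1.png

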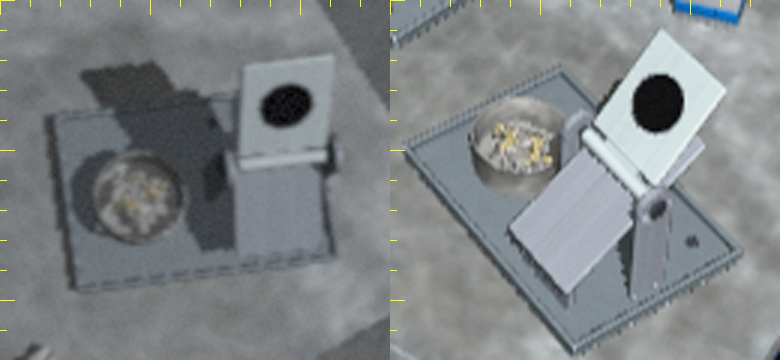

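The crops show the tray rim corners, the pin ends and the flag's free edge clearly in both views. I'll fit tray x, y, yaw and flag angle jointly.

```bash
cat > fit.py <<'E'
import numpy as np
from scipy.spatial.transform import Rotation as R
from scipy.optimize import least_squares
from workcell import ctrl
def proj(c,P):
    p=(np.asarray(P)-c['position'])@R.from_rotvec(c['attitude']).as_matrix()
    return np.c_[c['cx']+c['fx']*p[:,0]/-p[:,2],c['cy']-c['fy']*p[:,1]/-p[:,2]]
def pts(v):
    x,y,w,q=v; a=np.radians(35)+q
    L={}
    for n,s in(('l',1),('r',-1)):
        L['b'+n]=[65,95*s,12];L['f'+n]=[-65,95*s,12]
        L['h'+n]=[0,-45+30*s,85]
        L['e'+n]=[80*np.cos(a),-45+30*s,85+80*np.sin(a)]
    M=R.from_euler('z',w).as_matrix()
    return {k:M@np.array(p,float)+[x,y,0] for k,p in L.items()}
E
python3 - <<'E'
from fit import *
T={'bl':(336,208.7),'fl':(344.3,266.7),'fr':(432.3,255),'hl':(400,224.7),'hr':(429,222.3),'el':(401,191.7),'er':(431.3,188.3)}
S={'fl':(304.7,319.3),'fr':(362.7,387.3),'br':(417.3,354),'bl':(357.3,292),'el':(390,279.3),'er':(412.3,300.7),'hl':(366,314.3),'hr':(385,333.3)}
C={n:ctrl.camera_model(n) for n in('top','side')}
def res(v):
    P=pts(v);return np.concatenate([(proj(C[n],[P[k] for k in D])-list(D.values())).ravel() for n,D in(('top',T),('side',S))])
s=least_squares(res,[400,100,0,.1],loss='soft_l1',x_scale=[100,100,.1,.1]);print(s.x,res(s.x).round(1))
P=pts(s.x)
for k in P:print(k,P[k].round(0))
from scipy.spatial.transform import Rotation as R
c=ctrl.camera_model('wrist');o=ctrl.get_obs()
print(R.from_rotvec(o['orientation']).as_matrix().round(3))
# tape tray location & bystanders at z~0
def back(n,uv,z):
    c=C[n];d=R.from_rotvec(c['attitude']).apply([(uv[0]-c['cx'])/c['fx'],-(uv[1]-c['cy'])/c['fy'],-1]);return (c['position']+d*(z-c['position'][2])/d[2]).round(0)
for k,uv,z in(('tape flag edge l',(246,186),130),('r',(283,181),130),('carton',(326,142),55),('knife',(373,127),10),('vise',(352,75),150),('pliers',(335,288),10),('vise2',(382,50),200)):print(k,back('top',uv,z))
E
```

```text
[4.95841957e+02 7.23758013e+01 1.32770038e-01 2.38485440e-01] [ 1.8 -0.5  1.8  0.8  1.8  1.3 -1.   0.4 -0.3 -0.9 -0.2  0.3  0.9 -0.2
 -1.2 -1.2 -1.7 -1.1  0.9 -1.   0.1 -0.9  0.5 -0.2  0.2 -0.9 -0.8  0.1
  0.8  2.7]
bl [548. 175.  12.]
fl [419. 158.  12.]
hl [498.  58.  85.]
el [550.  65. 145.]
br [573. -13.  12.]
fr [444. -30.  12.]
hr [506.  -2.  85.]
er [558.   5. 145.]
[[-0.967  0.256 -0.   ]
 [ 0.256  0.967 -0.001]
 [ 0.    -0.001 -1.   ]]
tape flag edge l [563. 358. 130.]
r [574. 287. 130.]
carton [682. 202.  55.]
knife [735.  95.  10.]
vise [783. 155. 150.]
pliers [376. 181.  10.]
vise2 [806. 104. 200.]
```

Fitted: tray centre (496,72), yaw 0.133, flag angle 0.24, residuals about 1 px. That puts the hinge at (502,28,85) and the flag's free edge at z = 145. I'll shut the fingers, align the tool with the tray and travel behind the flag.

```bash
cat > loc.py <<'E'
from fit import *
o=ctrl.get_obs();M=R.from_euler('z',.133).as_matrix();T=R.from_rotvec(o['orientation']).as_matrix()
d=o['ee_pos']-[502,28,85]
print('t',round(o['t'],2),'tray-local rel hinge',(d@M).round(1),'tool in tray axes',(M.T@T).round(2).tolist(),'F',(np.array(o['ft_force'])@M).round(1),'w',round(o['width'],1))
def to(l):print('shift to',l,(((M@np.array(l,float))-d)@T).round(0))
E
python3 -m inch '[{"xyz":[-12,-9,0],"rot":[0,0,-0.02]},{"xyz":[-36,-27,0],"rot":[0,0,-0.06]},{"xyz":[-60,-45,0],"rot":[0,0,-0.1]},{"xyz":[-84,-63,0],"rot":[0,0,-0.14]},{"xyz":[-108,-81,0],"rot":[0,0,-0.18]},{"xyz":[-132,-99,0],"rot":[0,0,-0.22]},{"xyz":[-156,-117,0],"rot":[0,0,-0.26]},{"xyz":[-180,-135,0],"rot":[0,0,-0.3]},{"xyz":[-204,-153,0],"rot":[0,0,-0.34]},{"xyz":[-228,-171,0],"rot":[0,0,-0.37]},{"xyz":[-252,-189,0],"rot":[0,0,-0.39]},{"xyz":[-276,-207,0],"rot":[0,0,-0.39]}]' 255
python3 -c "
from loc import *
to([97,0,120])"
```

```text
t: 1.1
ee_pos: [374.3, 332.0, 222.5]
orientation: [0.208, -3.134, 0.0]
ft_force: [-0.3, 0.6, -0.8]
width: 11.5
grasp_force: 0.0
t 1.1 tray-local rel hinge [-86.3 318.3 137.5] tool in tray axes [[-1.0, 0.0, -0.0], [0.0, 1.0, -0.0], [0.0, -0.0, -1.0]] F [-0.2  0.7 -0.8] w 11.5
shift to [97, 0, 120] [-183. -318.   18.]
```

```bash
python3 -m inch '[{"xyz":[-16,-28,0],"rot":[0,0,0]},{"xyz":[-32,-56,0],"rot":[0,0,0]},{"xyz":[-48,-84,0],"rot":[0,0,0]},{"xyz":[-64,-112,0],"rot":[0,0,0]},{"xyz":[-80,-140,0],"rot":[0,0,0]},{"xyz":[-96,-168,0],"rot":[0,0,0]},{"xyz":[-112,-196,0],"rot":[0,0,0]},{"xyz":[-128,-224,0],"rot":[0,0,0]},{"xyz":[-144,-252,0],"rot":[0,0,0]},{"xyz":[-160,-280,4],"rot":[0,0,0]},{"xyz":[-174,-304,10],"rot":[0,0,0]},{"xyz":[-183,-318,18],"rot":[0,0,0]}]'
python3 -c "
from loc import *
to([97,0,120]);to([97,0,43])
import cv2
a=ctrl.get_image('top')[120:280,300:480,::-1];b=ctrl.get_image('side')[200:360,300:480,::-1]
cv2.imwrite('pics/c2.png',cv2.resize(np.hstack([a,b]),None,fx=2.2,fy=2.2))"
```

```text
t: 2.1
ee_pos: [598.4, 39.8, 204.6]
orientation: [-0.203, 3.134, -0.001]
ft_force: [-0.2, 0.3, -0.2]
width: 0.3
grasp_force: 0.0
t 2.1 tray-local rel hinge [ 97.2  -1.1 119.6] tool in tray axes [[-1.0, 0.0, 0.0], [0.0, 1.0, -0.0], [-0.0, -0.0, -1.0]] F [-0.2  0.4 -0.2] w 0.3
shift to [97, 0, 120] [ 0.  1. -0.]
shift to [97, 0, 43] [ 0.  1. 77.]
```

View pics/c2.png

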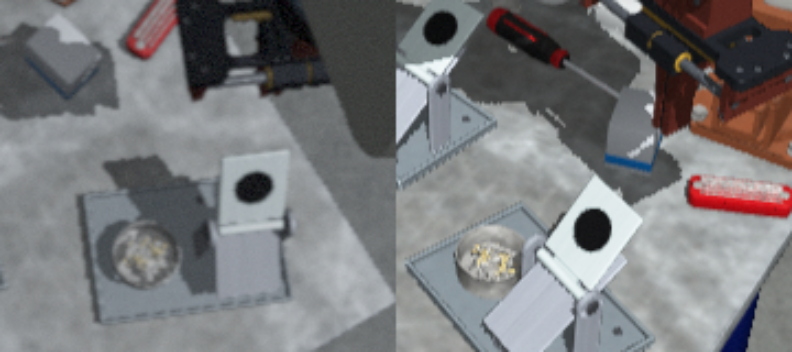

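The gripper is behind and above the flag, and the flag is untouched (edge at crop (255,153) top, (620,190) side). Next I'll descend behind it.

```bash
python3 -m inch '[{"xyz":[0,0,15],"rot":[0,0,0]},{"xyz":[0,0,35],"rot":[0,0,0]},{"xyz":[0,1,55],"rot":[0,0,0]},{"xyz":[0,1,70],"rot":[0,0,0]},{"xyz":[0,1,77],"rot":[0,0,0]},{"xyz":[0,1,77],"rot":[0,0,0]}]'
python3 -c "
from loc import *
to([14,0,55])
import cv2
cv2.imwrite('pics/c3.png',cv2.resize(ctrl.get_image('side')[200:360,300:480,::-1],None,fx=3,fy=3))
print((proj(ctrl.camera_model('side'),[ctrl.get_obs()['ee_pos']])-[300,200])*3)"
```

```text
t: 2.7
ee_pos: [594.7, 44.1, 126.0]
orientation: [0.207, -3.131, -0.0]
ft_force: [-0.5, -0.3, -0.5]
width: 0.8
grasp_force: 0.0
t 2.7 tray-local rel hinge [94.1  3.7 41. ] tool in tray axes [[-1.0, 0.0, -0.0], [0.0, 1.0, 0.0], [0.0, 0.0, -1.0]] F [-0.5 -0.2 -0.5] w 0.8
shift to [14, 0, 55] [ 80.  -4. -14.]
[[353.35690222 256.01099622]]
```

View pics/c3.png

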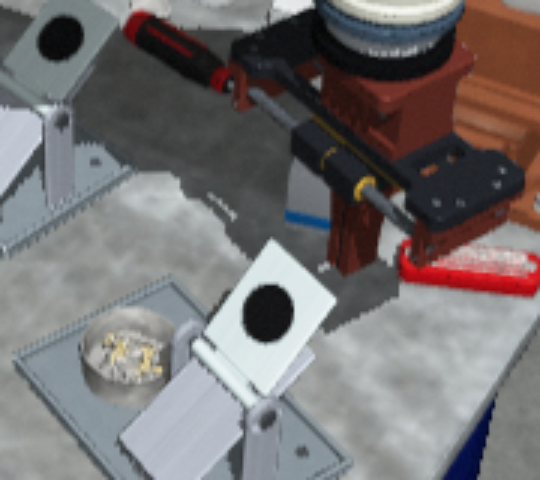

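The fingertips are at (350,265) in the crop, right behind the flag's free edge and clear of it. Now I'll push forward to upright.

```bash
python3 -m inch '[{"xyz":[8,-2,0],"rot":[0,0,0]},{"xyz":[16,-4,0],"rot":[0,0,0]},{"xyz":[23,-4,0],"rot":[0,0,0]},{"xyz":[30,-4,-1],"rot":[0,0,0]},{"xyz":[37,-4,-3],"rot":[0,0,0]},{"xyz":[44,-4,-5],"rot":[0,0,0]},{"xyz":[51,-4,-7],"rot":[0,0,0]},{"xyz":[58,-4,-9],"rot":[0,0,0]},{"xyz":[64,-4,-11],"rot":[0,0,0]},{"xyz":[70,-4,-12],"rot":[0,0,0]},{"xyz":[75,-4,-13],"rot":[0,0,0]},{"xyz":[80,-4,-14],"rot":[0,0,0]}]'
python3 -c "
from loc import *
to([14,0,55])
import cv2
cv2.imwrite('pics/c4.png',cv2.resize(ctrl.get_image('side')[200:360,300:480,::-1],None,fx=3,fy=3))"
```

```text
t: 3.75
ee_pos: [517.1, 28.6, 141.6]
orientation: [0.206, -3.134, -0.0]
ft_force: [1.4, -0.0, -1.2]
width: 0.1
grasp_force: 0.4
t 3.75 tray-local rel hinge [15.  -1.4 56.6] tool in tray axes [[-1.0, 0.0, -0.0], [0.0, 1.0, 0.0], [0.0, 0.0, -1.0]] F [ 1.3 -0.2 -1.2] w 0.1
shift to [14, 0, 55] [1. 1. 2.]
```

View pics/c4.png

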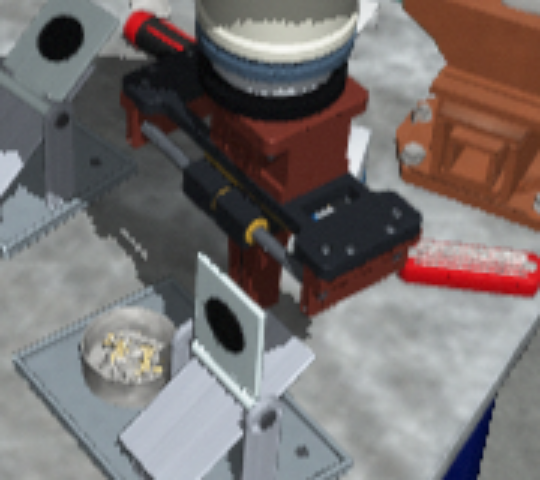

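The flag is now near upright (edge at (230,280) in the crop) with the fingers behind it, at about 1.3 N. Next comes the arc over to the front.

```bash
python3 -m inch '[{"xyz":[8,1,1],"rot":[0,0,0]},{"xyz":[20,1,3],"rot":[0,0,0]},{"xyz":[29,1,7],"rot":[0,0,0]},{"xyz":[37,1,11],"rot":[0,0,0]},{"xyz":[44,1,17],"rot":[0,0,0]},{"xyz":[51,1,25],"rot":[0,0,0]},{"xyz":[56,1,33],"rot":[0,0,0]},{"xyz":[60,1,42],"rot":[0,0,0]},{"xyz":[64,1,51],"rot":[0,0,0]},{"xyz":[68,1,60],"rot":[0,0,0]},{"xyz":[71,1,68],"rot":[0,0,0]},{"xyz":[72,1,75],"rot":[0,0,0]}]'
python3 -c "
from loc import *
to([-57,0,-28])"
```

```text
t: 4.8
ee_pos: [445.3, 20.2, 65.5]
orientation: [0.206, -3.133, -0.0]
ft_force: [1.0, 0.5, 1.1]
width: 0.1
grasp_force: 0.4
t 4.8 tray-local rel hinge [-57.2  -0.2 -19.5] tool in tray axes [[-1.0, 0.0, -0.0], [0.0, 1.0, 0.0], [0.0, 0.0, -1.0]] F [1.1 0.3 1.1] w 0.1
shift to [-57, 0, -28] [-0.  0.  9.]
```

Now press down in small steps until the force rises.

```bash
python3 -m inch '[{"xyz":[0,0,2],"rot":[0,0,0]},{"xyz":[0,0,4],"rot":[0,0,0]},{"xyz":[0,0,6],"rot":[0,0,0]},{"xyz":[0,0,8],"rot":[0,0,0]},{"xyz":[0,0,9],"rot":[0,0,0]},{"xyz":[0,0,9],"rot":[0,0,0]}]'
python3 -c "
from loc import *
to([-57,0,-28])
import cv2
cv2.imwrite('pics/c5.png',cv2.resize(ctrl.get_image('side')[200:400,260:480,::-1],None,fx=2.7,fy=2.7))"
```

```text
t: 5.3
ee_pos: [446.5, 20.2, 57.7]
orientation: [-0.206, 3.135, -0.0]
ft_force: [0.1, 0.4, 1.3]
width: 0.6
grasp_force: 0.1
t 5.3 tray-local rel hinge [-56.   -0.3 -27.3] tool in tray axes [[-1.0, 0.0, 0.0], [0.0, 1.0, -0.0], [-0.0, -0.0, -1.0]] F [0.2 0.4 1.3] w 0.6
shift to [-57, 0, -28] [1. 0. 1.]
```

View pics/c5.png

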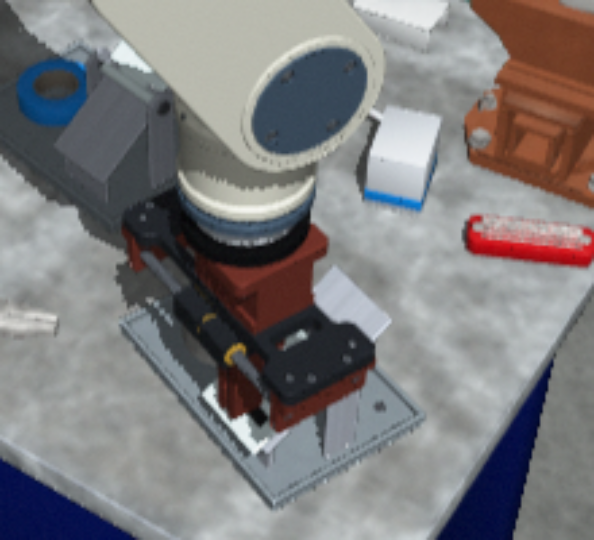

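The flag is over at the front, with the white face and a bar visible at (250,415) in the crop. The force is still only hinge friction, so I'll press a little more.

```bash
python3 -m inch '[{"xyz":[0,0,1],"rot":[0,0,0]},{"xyz":[0,0,2],"rot":[0,0,0]},{"xyz":[0,0,3],"rot":[0,0,0]},{"xyz":[0,0,4],"rot":[0,0,0]},{"xyz":[0,0,4],"rot":[0,0,0]}]'
```

```text
t: 5.77
ee_pos: [446.9, 20.3, 54.2]
orientation: [-0.206, 3.134, -0.0]
ft_force: [-0.7, -0.7, 9.8]
width: 0.4
grasp_force: 4.7
```

The force rose to about 10 N, so the flag is on its stop. I'll press 1 mm more, then lift straight off.

```bash
python3 -m inch '[{"xyz":[0,0,1],"rot":[0,0,0]},{"xyz":[0,0,1],"rot":[0,0,0]},{"xyz":[0,0,-5],"rot":[0,0,0]},{"xyz":[0,0,-20],"rot":[0,0,0]},{"xyz":[0,0,-45],"rot":[0,0,0]},{"xyz":[0,0,-75],"rot":[0,0,0]},{"xyz":[0,0,-105],"rot":[0,0,0]},{"xyz":[0,0,-135],"rot":[0,0,0]},{"xyz":[0,0,-165],"rot":[0,0,0]},{"xyz":[0,0,-185],"rot":[0,0,0]},{"xyz":[0,0,-190],"rot":[0,0,0]},{"xyz":[0,0,-190],"rot":[0,0,0]}]'
python3 -c "
from loc import *
import cv2
cv2.imwrite('pics/c6.png',cv2.resize(ctrl.get_image('side')[180:400,190:480,::-1],None,fx=2.7,fy=2.7))"
```

```text
t: 6.77
ee_pos: [447.1, 20.2, 244.9]
orientation: [-0.206, 3.132, -0.0]
ft_force: [-0.1, 0.7, -0.1]
width: 0.3
grasp_force: 0.0
t 6.77 tray-local rel hinge [-55.5  -0.4 159.9] tool in tray axes [[-1.0, 0.0, 0.0], [0.0, 1.0, -0.0], [-0.0, -0.0, -1.0]] F [ 0.   0.7 -0.1] w 0.3
```

View pics/c6.png

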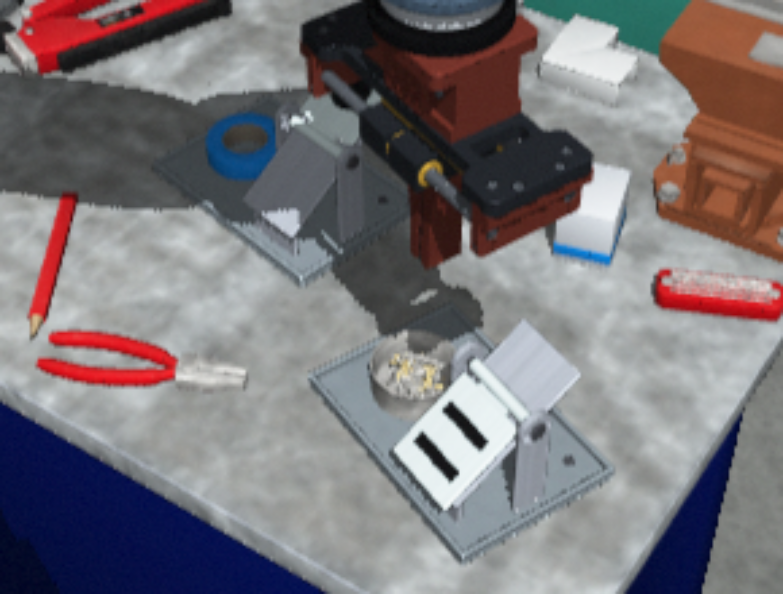

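The flag lies on the sloping rest with its two bars up at (450,440), and the tin, tape and bystanders look untouched. I'll check its edge against the calibration before handing in.

```bash
python3 - <<'E'
from fit import *
c=ctrl.camera_model('side')
for q in(3.14,2.99,2.85):
    P=pts([495.8,72.4,.133,q]);print(q,proj(c,[P['el'],P['er']]).round(1).tolist())
print('seen',[335.2,347.4],[355.6,368.1])
E
```

```text
3.14 [[335.0, 346.5], [354.4, 369.2]]
2.99 [[332.2, 344.4], [351.7, 367.2]]
2.85 [[330.2, 341.8], [349.8, 364.7]]
seen [335.2, 347.4] [355.6, 368.1]
```

The edge matches 3.14, so I'm handing in.

```bash
python3 -c "
from workcell import ctrl
print(ctrl.close_job())"
```

```text
the job is handed in; nothing more can be done
None
```

The tin tray's flag is fully over on its rest with the two bars showing (its edge matches the 3.14 rad stop in the side camera), nothing else was seen to move, and the job is handed in after about 7 s of the 37 s allowed; no verdict was returned.

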